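Gauge a check filter, then hold it in the photometer's slot

ROBOT

A 6-joint arm with a two-finger parallel gripper is mounted at the origin on the work surface. World frame = base frame: x ahead of the robot, y to its left, z up, the work surface at z = 0. Lengths are in m, angles in rad, forces in N, time in s.
With the tool pointing down it reaches from about 0.3 to 1 m from the base axis. Payload 5.1 kg.
Tool frame: the origin (TCP) lies at the very end of the fingers, on their centre line; the grasp point (between the pads) lies 19 mm behind it; z points along the fingers, y is the line along which they close (so a half turn about z gives the same grasp; the last joint's range is limited). The gripper opens to 95 mm and grips with 3 to 60 N. Pads are 20 mm wide; open, the fingers measure 119 mm over their backs; the gripper's body (75 mm by 180 mm) begins 59 mm behind the grasp point.
Start: joints at [-1.339, 0.124, 1.65, -0, 1.367, -0.083], TCP at [0.201, -0.618, 0.215] pointing down, gripper open.
Joint ranges: [-2.61, 2.61], [-1.02, 2.33], [0.03, 2.71], [-1.35, 4.49], [0.32, 2.68], [-2.91, 2.91]. Speed limits (rad/s): [2.57, 2.57, 3.14, 3.14, 3.14, 3.14].

INTERFACE

Orientations are given as a 3x3 rotation matrix whose columns are the frame's x, y, z axes.
In Python, from plant import * gives the robot as it stands. The module is installed in compiled form; this text tells all that it offers. Calls block until the motion is done:
- goto(position, orientation): joint-space move of the TCP to a pose.
- movel(position, max_speed=0.15, attitude=None, threshold=None): straight line of the TCP; attitude=None keeps the orientation; max_speed is the mean speed in m/s. With threshold (N) it stops when the force on the tool has changed by that much, and returns True; else False.
- goto_joints(angles): joint-space move.
- set_gripper(opening, grasp_force=None): opening from 0.0 (shut) to 1.0 (fully open); grasp_force is the grip in N (None keeps the last); returns when the fingers have stopped.
- hold(seconds).
- inverse_kinematics(position, orientation): joint angles nearest the present ones, or None.
- get_state(): the state.
- camera(name): name is "scene" or "top" or "wrist"; returns a dict with "frame" (384x512x3 uint8, red, green, blue), "fx", "fy", "cx", "cy" (pixels), "pose" (4x4, takes a point from camera to world coordinates). Camera axes: x right, y up, looking along -z (the intrinsics and any distortion apply to the point x, -y, -z); pixel columns grow to the right and rows downward; lengths in m; the calibration is good to about 2 mm. The wrist camera is an equidistant fisheye: a pixel r from the principal point sees the ray r / f radians off the axis. A picture is of the moment at which its call begins. There is no depth.
A pose or a line that the arm cannot do raises IKError and nothing moves.
- finish_job(): hands the job in; it is judged then, once.
The state is a dict: "t": time; "joints": joint angles; "qvel": joint speeds; "joint_efforts": joint torques, N m; "position": TCP position; "eef_rot": TCP orientation; "contact_force": force on the tool from outside, world axes, zero at the start; "ft_torque": the same for the moment, N m; "width": opening from 0.0 (shut) to 1.0 (fully open); "gripper_force": force on a finger pad.
Only numpy, scipy, OpenCV 4.12 (cv2) and the standard library are available. Lean on these libraries where they do the work, as an engineer would, in place of code of your own. Each camera call takes 0.05 s, during which the arm holds its last target. There are 200 camera calls.

TASK

Measure the check filter standing in the thickness gauge: slide the gauge's jaw shut on the blade until the contact force registers, the blade pressing the spring-loaded anvil back a little. Then lift the filter out by its grip, pass the blade down through the narrow slot in the top of the photometer and finish still holding it there, upright and still, with its round window level with the photometer's light beam, hanging from the gripper and not let down to rest in the slot. Leave the things standing around where they are.

Things in the scene. Friction and masses are not known exactly. Their poses are not given: they have to be found in the camera images.
- gauge: Thickness gauge fixed to the bench: dark steel base 200 (x) x 80 (y) x 12 mm high; own x along the jaw's slide, origin at the centre of the underside. Steel anvil at the +x end, face at x = +50 mm looking to -x, up to 62 mm above the bench; readout behind it. Low guides (30 mm high) beside the blade's ends, inner faces at y = +-22 mm. The filter stands on the base before the anvil.
- caliper_jaw (a joint): The gauge's sliding steel jaw (32 mm wide, up to 62 mm high): value = distance of its face from the anvil's rest face in m. It shuts to smaller values, towards the anvil (gauge +x), limits 0 to 0.050. Slide friction about 1.5 N, stays where it is left; it meets the blade and anvil at about 0.008 and presses below that.
- gauge_anvil (a joint): The gauge's spring-loaded steel anvil: how far it is pressed back (gauge +x) in m. 0 at rest, 2 N per mm, stop at 0.005.
- jaw_tab (a point): Point on the jaw's upright thumb tab, by which the jaw is slid: a steel post 12 mm thick (gauge x), 24 mm wide (gauge y), top 110 mm above the bench, free-standing from 34 mm up. This point is on its centre line, 95 mm above the bench, 76 mm to the -x side of the jaw's face.
- filter: Check filter, about 0.11 kg, loose, upright in the gauge 1 to 3 mm off the anvil. Aluminium blade 8 mm thick (own x, along the gauge's x) x 40 wide (y) x 77 tall (z) with a round amber window low down; on it a black grip 14 thick (x) x 30 wide (y), 77 to 119 mm above the origin. Origin: centre of the blade's underside, 12 mm above the bench at the start. Same after a half turn.
- filter_window (a point): Centre of the filter's round amber window (20 mm across), 20 mm above the blade's underside, on the blade's centre line.
- photometer: Grey photometer, fixed: box 130 (own x) x 200 (y) x 90 mm high, origin at the centre of its underside. Slot in the middle of its top, 44 along x by 10 along y, 3 mm chamfer, through the 20 mm top into a wider shaft, floor 10 mm above the bench. Dark lens tubes on its +y and -y sides mark the beam's axis. The blade goes in with its thickness along the photometer's y; the 14 mm grip does not pass.
- beam (a point): Where the light beam crosses the slot's centre line: 45 mm above the bench, 45 below the photometer's top, under the middle of the slot. Axes as the photometer's; the beam runs along y. With the window here the grip's underside is 12 mm above the photometer's top and the blade's tip 15 mm above the shaft's floor.
- reagent: Bystander: amber jar, 60 mm diameter, 110 mm high, origin under its centre.
- vial: Bystander: small glass vial, 22 mm diameter, 40 mm high, loose, origin under its centre.
- wrench: Bystander: wrench 140 mm long, lying loose along its own x.
- vial_rack: Bystander: blue vial rack 100 x 160 x 40 mm holding a few vials (45 mm high), fixed, origin under its centre.
Not all that is in view belongs to the job. What is shaped like the gauge but brown, purple or red is not meant.

How it is judged:
By the outcome, as a careful person would: the job done as asked, in the order asked, and still so for the second after the job is handed in, while the arm keeps its last pose, push and grip.
It also fails if it takes over 51 s, if anything falls off the work surface, if the arm or the gripper's body presses on something with over 40 N, if the wrist force passes 120 N, or if a joint passes its speed limit or range.

## Working session

There is one attempt and no reset: what is moved stays moved. The work goes in short steps, each a Python script; the robot and the scene stay as the last script left them, time stands still between calls to the robot, and variables do not carry over. Pictures are saved under pics/ and viewed, at most 13 in all, crops included, and the job is handed in when it is done.

```bash
mkdir -p pics; python3 - <<'E'
from plant import *
import cv2,numpy as np,pickle
d={n:camera(n) for n in("scene","top","wrist")}
pickle.dump(d,open("d0.pkl","wb"))
for n in d: print(n,d[n]["fx"],d[n]["cx"],d[n]["cy"],np.round(d[n]["pose"],3).tolist())
a=cv2.cvtColor(d["top"]["frame"],cv2.COLOR_RGB2BGR);b=cv2.cvtColor(d["scene"]["frame"],cv2.COLOR_RGB2BGR)
cv2.imwrite("pics/top0.png",cv2.resize(a,(800,600),interpolation=cv2.INTER_CUBIC))
cv2.imwrite("pics/scene0.png",cv2.resize(b,(800,600),interpolation=cv2.INTER_CUBIC))
s=get_state();print(s["t"],s["position"],s["width"])
E
```

```text
scene 355.3529760979204 243.1629135277335 189.6767792405746 [[-0.782, -0.452, 0.43, 1.051], [0.624, -0.575, 0.529, 0.479], [0.008, 0.682, 0.732, 0.911], [0.0, 0.0, 0.0, 1.0]]
top 497.7245123149268 258.34114639771553 194.65615609972238 [[-0.002, 0.978, -0.209, 0.253], [-1.0, -0.001, 0.003, -0.109], [0.003, 0.209, 0.978, 1.688], [0.0, 0.0, 0.0, 1.0]]
wrist 297.3186396354542 254.7734512998177 186.89679610360602 [[0.311, 0.914, 0.26, 0.275], [-0.95, 0.3, 0.082, -0.593], [-0.003, -0.273, 0.962, 0.384], [0.0, 0.0, 0.0, 1.0]]
0.15 [ 0.20111322 -0.61758812  0.21369559] 1.0006005837153087
```

View pics/top0.png

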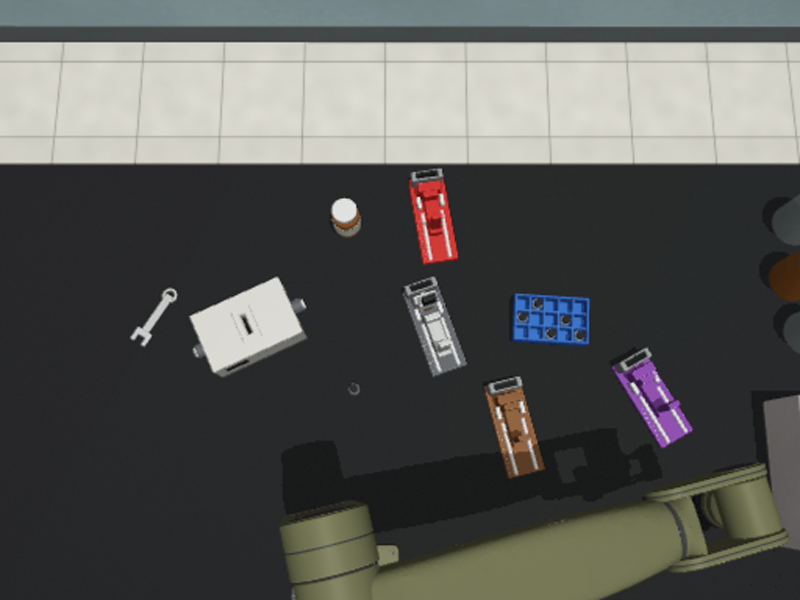

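View pics/scene0.png

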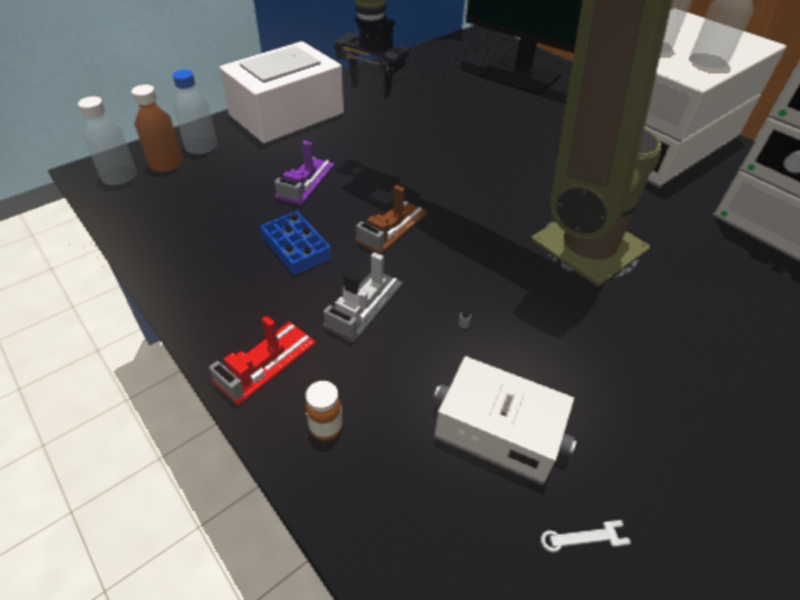

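The top view shows four gauge shapes: grey (435,327), red (433,217), brown (515,427) and purple (652,398). The photometer is at (248,325) with its slot at (246,323). In the scene view the grey gauge is at (362,295) and the photometer slot at (507,402). The grey one fits: it is steel-coloured and the only one holding a filter with a black grip. I'll confirm it in an enlarged crop.

```bash
cat > h.py <<'E'
import numpy as np,cv2
def ray(c,u,v):
    T=np.array(c["pose"]);x=(u-c["cx"])/c["fx"];y=(v-c["cy"])/c["fy"]
    d=T[:3,:3]@np.array([x,-y,-1.]);return T[:3,3],d/np.linalg.norm(d)
def fray(c,u,v):
    T=np.array(c["pose"]);x=(u-c["cx"])/c["fx"];y=(v-c["cy"])/c["fy"];r=np.hypot(x,y)
    s=np.sin(r)/r if r>1e-9 else 1
    return T[:3,3],T[:3,:3]@np.array([x*s,-y*s,-np.cos(r)])
def onz(o,d,z): return o+d*(z-o[2])/d[2]
def tri(rays):
    A=np.zeros((3,3));b=np.zeros(3)
    for o,d in rays:
        P=np.eye(3)-np.outer(d,d);A+=P;b+=P@o
    p=np.linalg.solve(A,b);return p,[np.linalg.norm((np.eye(3)-np.outer(d,d))@(p-o)) for o,d in rays]
def crop(c,x0,y0,w,h,k):
    a=cv2.cvtColor(c["frame"],cv2.COLOR_RGB2BGR)[y0:y0+h,x0:x0+w]
    return cv2.resize(a,(w*k,h*k),interpolation=cv2.INTER_CUBIC)
E
python3 - <<'E'
import pickle,cv2,numpy as np
from h import *
d=pickle.load(open("d0.pkl","rb"))
t,s=d["top"],d["scene"]
# quadrants 400x300: top gauge, top photometer, scene gauge, scene photometer
A=np.vstack([np.hstack([crop(t,240,172,80,60*1+15,5)[:,:400],crop(t,120,172,80,75,5)]),np.hstack([crop(s,200,155,80,60,5)[:225],crop(s,275,222,100,56,4)[:225].copy() if 0 else cv2.resize(crop(s,275,222,100,85,4),(400,340))[:225]])]) if 0 else None
Q=[crop(t,240,172,80,75,4),crop(t,120,172,80,75,4),crop(s,200,155,80,75,4),crop(s,275,222,100,75,4)]
im=np.zeros((600,720,3),np.uint8)
im[:300,:320]=Q[0];im[:300,320:640]=Q[1];im[300:,:320]=Q[2];im[300:,320:720]=Q[3]
cv2.imwrite("pics/c1.png",im)
# photometer top: bright blob
g=cv2.cvtColor(t["frame"],cv2.COLOR_RGB2GRAY);m=(g>150).astype(np.uint8);m[:, :118]=0;m[:,200:]=0;m[:170]=0;m[245:]=0
c=max(cv2.findContours(m,0,1)[0],key=cv2.contourArea);r=cv2.minAreaRect(c);print(r)
P=np.array([onz(*ray(t,*p),.09) for p in cv2.boxPoints(r)]);print(P.round(4),P.mean(0),np.linalg.norm(P-np.roll(P,1,0),axis=1))
E
```

```text
((156.9040985107422, 207.0890350341797), (39.14575958251953, 62.98080825805664), 65.55604553222656)
[[0.5698 0.3383 0.09  ]
 [0.6574 0.1536 0.09  ]
 [0.5377 0.0971 0.09  ]
 [0.4527 0.2796 0.09  ]] [0.55440102 0.21713999 0.09      ] [0.13098366 0.20435041 0.13244944 0.20130657]
```

View pics/c1.png

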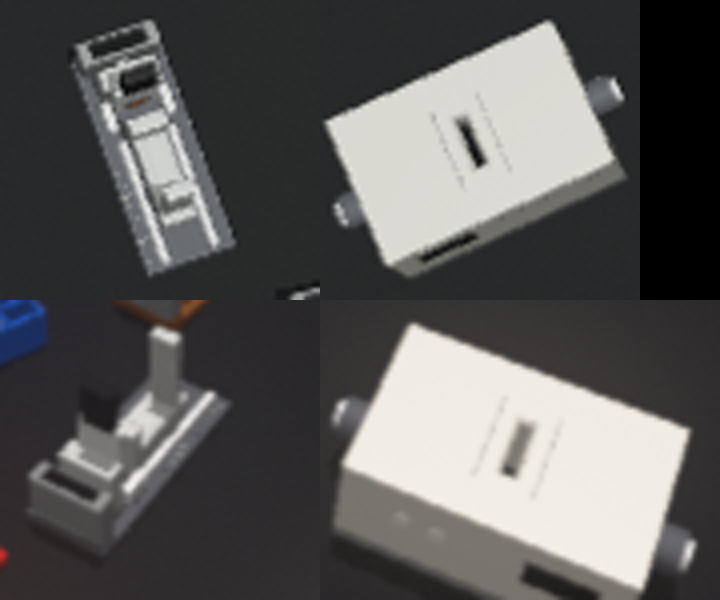

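The crop confirms the grey gauge with the filter: black grip at crop (138,80) in the top view and (100,405) in the scene view. The thumb tab's top is at (178,188) and (165,335), and the photometer slot at (471,141) and (518,448).

```bash
python3 - <<'E'
import pickle,cv2,numpy as np
from h import *
d=pickle.load(open("d0.pkl","rb"));t,s=d["top"],d["scene"]
T=lambda x,y:ray(t,240+x/4,172+y/4)
S=lambda x,y:ray(s,200+x/4,155+(y-300)/4)
a,b=onz(*T(150,273),.012),onz(*T(235,242),.012)
l=onz(*T(72,66),.012);print("base corners",a,b,l,np.linalg.norm(a-b),np.linalg.norm(a-l),np.degrees(np.arctan2(*(l-a)[1::-1])))
print("tabtop",tri([T(178,188),S(165,335)]))
print("griptop",tri([T(139,73),S(98,382)]))
print("slot",tri([ray(t,120+(471-320)/4,172+141/4),ray(s,275+(518-320)/4,222+(448-300)/4)]))
def dark(c,x0,y0,x1,y1):
    g=cv2.cvtColor(c["frame"],cv2.COLOR_RGB2GRAY)[y0:y1,x0:x1].astype(float);w=np.clip(170-g,0,None);yy,xx=np.mgrid[y0:y1,x0:x1]
    return (w*xx).sum()/w.sum(),(w*yy).sum()/w.sum()
print(dark(t,153,198,163,216))
print("slot top-only z.09",onz(*ray(t,*dark(t,153,198,163,216)),.09))
E
```

```text
base corners [ 0.45378116 -0.17841943  0.012     ] [ 0.48000271 -0.25072507  0.012     ] [ 0.633115   -0.11288954  0.012     ] 0.07691342754284941 0.19093137945109467 20.07266949908343
tabtop (array([ 0.51082417, -0.19766408,  0.10784094]), [np.float64(6.114855133359792e-05), np.float64(6.114855133351788e-05)])
griptop (array([ 0.60076924, -0.16685052,  0.13189046]), [np.float64(0.0008695606019303212), np.float64(0.0008695606019300487)])
slot (array([0.55359855, 0.21608202, 0.08579555]), [np.float64(0.0006677393599982473), np.float64(0.0006677393599983139)])
(np.float64(157.50836289913838), np.float64(207.51951343132285))
slot top-only z.09 [0.55227469 0.21541865 0.09      ]
```

```bash
cat >> h.py <<'E'
def R(yaw): # tool down, tool y along yaw (deg)
    a=np.radians(yaw);y=np.array([np.cos(a),np.sin(a),0]);z=np.array([0,0,-1.]);return np.column_stack([np.cross(y,z),y,z])
E
python3 - <<'E'
from plant import *
from h import *
import pickle
yaw=19.3;u=np.array([np.cos(np.radians(yaw)),np.sin(np.radians(yaw)),0])
tab=np.array([.511,-.198,0])
for y in (yaw,yaw+180):
  print(y,np.round(inverse_kinematics(tab-.05*u+[0,0,.2],R(y)),2))
for y in (-64.7,115.3):
  print(y,np.round(inverse_kinematics([.554,.216,.2],R(y)),2))
s=get_state();print(s["eef_rot"].round(3) if hasattr(s["eef_rot"],'round') else s["eef_rot"])
j=inverse_kinematics(tab-.05*u+[0,0,.2],R(yaw))
goto(tab-.05*u+[0,0,.22],R(yaw) if abs(j[5])<2.4 else R(yaw+180)); set_gripper(0.0,20)
c=camera("wrist");pickle.dump(c,open("w1.pkl","wb"));print(np.round(c["pose"],3).tolist())
cv2.imwrite("pics/w1.png",crop(c,0,0,512,384,1))
s=get_state();print(s["t"],s["position"],s["joints"],s["contact_force"])
E
```

```text
19.3 [-0.54 -0.18  1.97 -0.    1.35 -0.88]
199.3 [-0.54 -0.18  1.97 -0.    1.35  2.27]
-64.7 [ 0.28  0.01  1.79 -0.    1.34  1.41]
115.3 [ 0.28  0.01  1.79 -0.    1.34 -1.73]
[[ 0.951  0.31  -0.   ]
 [ 0.31  -0.951  0.002]
 [ 0.    -0.002 -1.   ]]
[[0.943, -0.32, -0.089, 0.439], [0.332, 0.908, 0.256, -0.141], [-0.001, -0.271, 0.963, 0.39], [0.0, 0.0, 0.0, 1.0]]
3.475 [ 0.46382199 -0.21453946  0.22002224] [-5.38325062e-01 -1.92333285e-01  1.94916499e+00  1.41527810e-05
  1.38471106e+00 -8.75164422e-01] [ 0.06487349 -1.47127684  0.32825764]
```

View pics/w1.png

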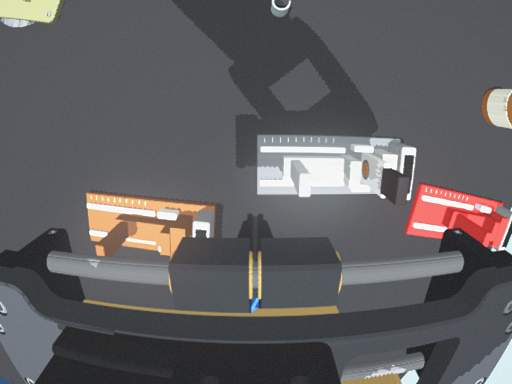

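The wrist view shows the grey gauge: base edge level at rows 136 to 194, tab top near (303,191), black grip near (397,185) and amber window at (367,170).

```bash
python3 - <<'E'
from h import *
import pickle
c=pickle.load(open("w1.pkl","rb"));t=pickle.load(open("d0.pkl","rb"))["top"]
a,b,e=[onz(*fray(c,*p),.012) for p in((257,136),(257,194),(402,139))]
print(a,b,e,np.linalg.norm(a-b),np.linalg.norm(a-e),np.degrees(np.arctan2(*(e-a)[1::-1])))
g=cv2.cvtColor(c["frame"],cv2.COLOR_RGB2GRAY)
# sub-pixel upper edge of base -> yaw
pts=[]
for x in range(262,388,3):
    col=g[128:142,x].astype(float);gr=np.clip(np.diff(col),0,None);pts.append(onz(*fray(c,x,(gr*np.arange(128.5,141)).sum()/gr.sum()),.012)[:2])
pts=np.array(pts);k=np.polyfit(pts[:,0],pts[:,1],1);print("yaw edge",np.degrees(np.arctan(k[0])),np.std(pts[:,1]-np.polyval(k,pts[:,0])))
print("tab tri",tri([fray(c,303,190),ray(t,240+178/4,172+188/4)]))
print("grip z.131",[onz(*fray(c,*p),.131).round(4) for p in((384,196),(390,204),(405,203),(410,170),(391,170))])
cv2.imwrite("pics/w1c.png",crop(c,270,130,160,90,5))
E
```

```text
[ 0.45420617 -0.17747052  0.012     ] [ 0.47992079 -0.25016696  0.012     ] [ 0.64334774 -0.10910677  0.012     ] 0.07711040060971687 0.20111721934687873 19.871994112471697
yaw edge 19.904937562525863 0.0005752102084840779
tab tri (array([ 0.50508138, -0.19653994,  0.13675462]), [np.float64(0.0011258984520862434), np.float64(0.0011258984520863269)])
grip z.131 [array([ 0.5849, -0.177 ,  0.131 ]), array([ 0.5952, -0.1823,  0.131 ]), array([ 0.6114, -0.1758,  0.131 ]), array([ 0.6008, -0.1434,  0.131 ]), array([ 0.5805, -0.151 ,  0.131 ])]
```

View pics/w1c.png

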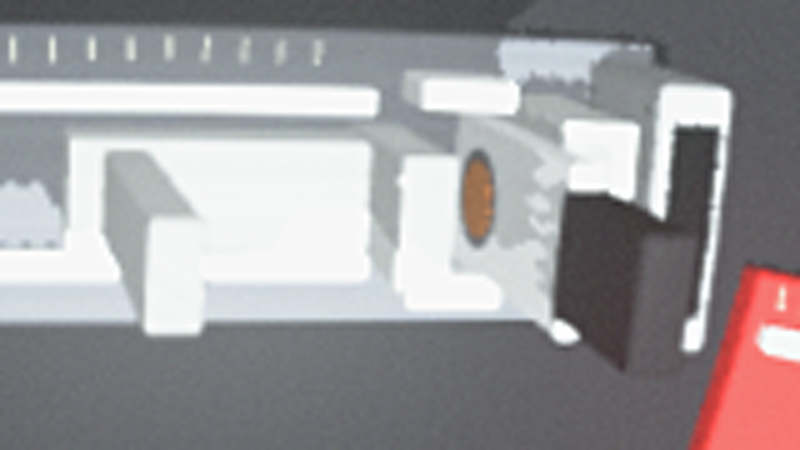

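The crop shows the tab's top face centred at (305,185) and the grip's top at (402.6,190). The blade and window stand in front of the anvil.

```bash
python3 - <<'E'
from plant import *
from h import *
import pickle
c=pickle.load(open("w1.pkl","rb"));t=pickle.load(open("d0.pkl","rb"))["top"];s=pickle.load(open("d0.pkl","rb"))["scene"]
yaw=19.9;u=np.array([np.cos(np.radians(yaw)),np.sin(np.radians(yaw)),0]);v=np.array([-u[1],u[0],0])
tab=onz(*fray(c,305,185),.110);grip=onz(*fray(c,402.6,190),.131)
T=ray(s,200+165/4,155+33/4)
print("tri",tri([fray(c,305,185),T]),tri([fray(c,402.6,190),ray(s,200+98/4,155+82/4)]))
o=np.array([.5611,-.1798,0])
for n,p in(("tab",tab),("grip",grip)): print(n,p,(p-o)@u,(p-o)@v)
ctr=o*1.0; lat=0.0
x0=(tab-o)@u
start=o+u*(x0-.045)
# descend behind the tab, then press with the shut fingers
goto(start+[0,0,.20],R(yaw)); movel(start+[0,0,.078],.15)
f0=np.array(get_state()["contact_force"])
hit=movel(o+u*(x0+.010)+[0,0,.078],.03,threshold=6.0)
st=get_state();print(hit,st["t"],st["position"],(st["position"]-o)@u,np.round((st["contact_force"]-f0)@np.c_[u,v],2))
E
```

```text
tri (array([ 0.51091598, -0.19754495,  0.11020519]), [np.float64(7.696675224825968e-05), np.float64(7.696675224834968e-05)]) (array([ 0.60165591, -0.1653338 ,  0.13307506]), [np.float64(0.001152844528252524), np.float64(0.001152844528252519)])
tab [ 0.51092094 -0.19752114  0.11      ] -0.053214691661634214 0.00041695148760805364
grip [ 0.60213012 -0.16457097  0.131     ] 0.04376378692906888 0.0003538619058043461
True 6.1917 [ 0.51492187 -0.19643109  0.07749682] -0.04908163022744219 [-2.29 -0.58]
```

```bash
python3 - <<'E'
from plant import *
from h import *
import pickle
yaw=19.9;u=np.array([np.cos(np.radians(yaw)),np.sin(np.radians(yaw)),0]);v=np.array([-u[1],u[0],0])
hold(.2);st=get_state();print(st["t"],np.round(st["contact_force"]@np.c_[u,v],2))
c=camera("wrist");pickle.dump(c,open("w2.pkl","wb"));cv2.imwrite("pics/w2.png",np.vstack([crop(c,220,130,160,100,5)]))
E
```

```text
6.3917 [-0.82  0.05]
```

View pics/w2.png

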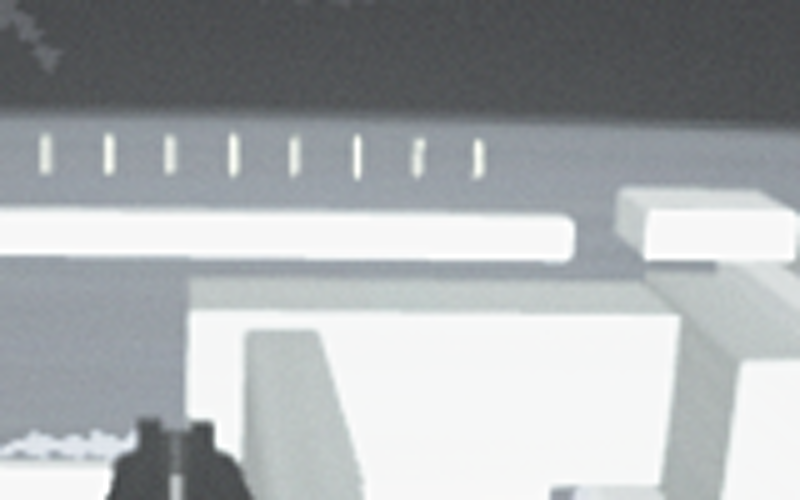

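The jaw has travelled about 18 mm but only a light steady force remains, so the stop was a bump. I'll press on in small steps until the spring slope shows.

```bash
python3 - <<'E'
from plant import *
from h import *
yaw=19.9;u=np.array([np.cos(np.radians(yaw)),np.sin(np.radians(yaw)),0])
st=get_state();p0=np.array(st["position"]);p0[2]=.078
F=[]
for i in range(1,14):
    movel(p0+u*.0006*i,.02);hold(.12)
    st=get_state();f=-np.array(st["contact_force"])@u;F.append(f)
    print(i,round((st["position"]-p0)@u*1000,2),round(f,2))
    if f>5.2: break
print(st["t"])
E
```

```text
1 0.17 2.66
2 0.33 5.62
7.175
```

```bash
python3 - <<'E'
from plant import *
from h import *
import pickle
yaw=19.9;u=np.array([np.cos(np.radians(yaw)),np.sin(np.radians(yaw)),0])
o=np.array([.5611,-.1798,0])
st=get_state();p0=np.array(st["position"]);p0[2]=.078
for i in range(1,6):
    movel(p0+u*.0006*(i+1.3),.02);hold(.12)
    st=get_state();f=-np.array(st["contact_force"])@u
    print(i,round((st["position"]-o)@u*1000,2),round(f,2),np.round(st["contact_force"],1))
    if f>9: break
print(st["t"])
c=camera("wrist");pickle.dump(c,open("w3.pkl","wb"))
c=camera("top");s=camera("scene")
a=cv2.resize(np.hstack([crop(c,240,172,80,75,5),crop(s,200,150,80,75,5)]),(800,375));cv2.imwrite("pics/t3.png",a)
E
```

```text
1 -49.04 5.54 [-5.1 -2.3 -0.1]
2 -48.73 5.87 [-5.5 -2.   0.1]
3 -48.41 7.07 [-6.3 -3.4  1.2]
4 -48.04 8.35 [-7.8 -2.9  1.5]
5 -47.7 9.38 [-9.  -2.8  2.4]
9.0083
```

View pics/t3.png

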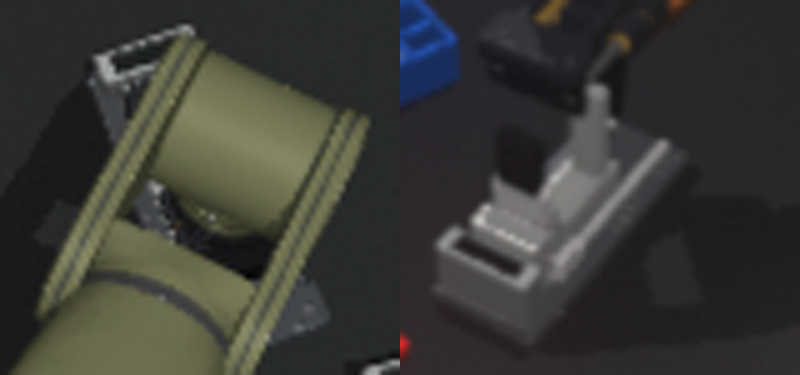

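The scene view shows the jaw closed on the blade with the filter upright, grip at (522,158). The force rises steadily with travel, so the anvil spring is registering. I'll retract and go over the grip.

```bash
python3 - <<'E'
from plant import *
from h import *
import pickle
yaw=19.9;u=np.array([np.cos(np.radians(yaw)),np.sin(np.radians(yaw)),0]);v=np.array([-u[1],u[0],0])
o=np.array([.5611,-.1798,0])
p=np.array(get_state()["position"])
movel(p-u*.02,.1);movel(np.r_[(p-u*.02)[:2],.2],.25)
set_gripper(.5)
movel(np.r_[(o+u*.0465)[:2],.175],.2,attitude=R(yaw))
hold(.2);c=camera("wrist");pickle.dump(c,open("w4.pkl","wb"));s=camera("scene");pickle.dump(s,open("s4.pkl","wb"))
st=get_state();print(st["t"],st["position"],np.round(st["contact_force"],1))
cv2.imwrite("pics/w4.png",cv2.resize(np.hstack([crop(c,190,120,130,110,4),crop(s,205,150,70,110,4)]),(800,440)))
E
```

```text
12.1417 [ 0.6044069  -0.16440656  0.17551686] [ 0.   0.3 -0.1]
```

View pics/w4.png

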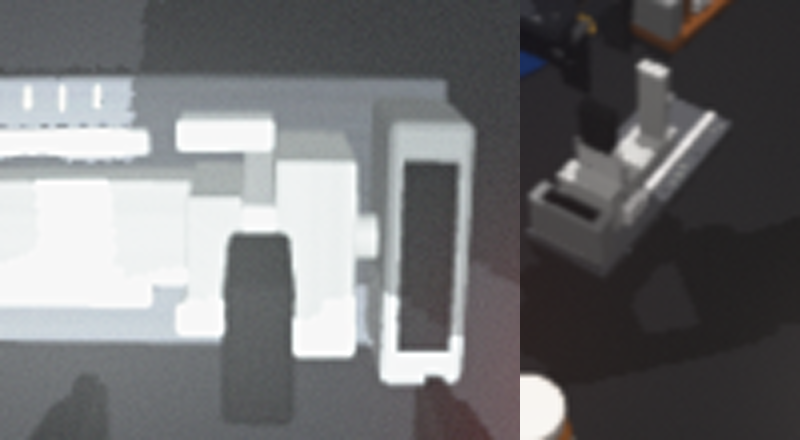

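The picture shows the jaw shut on the blade. The grip's top is centred at crop (258,353), between the open fingers at (90,400) and (450,400).

```bash
python3 - <<'E'
from plant import *
from h import *
import pickle
yaw=19.9;u=np.array([np.cos(np.radians(yaw)),np.sin(np.radians(yaw)),0]);v=np.array([-u[1],u[0],0])
o=np.array([.5611,-.1798,0]);c=pickle.load(open("w4.pkl","rb"))
g=onz(*fray(c,254.5,208.3),.131);gx,gy=(g-o)@u,(g-o)@v;print("grip",g,gx,gy)
assert abs(gx-.0465)<.004 and abs(gy)<.004
q=np.array([o+u*((gx+.0465)/2)+v*gy/2])[0]
movel(np.r_[q[:2],.093],.12)
set_gripper(0.0,25)
st=get_state();print(st["t"],st["width"]*95,st["gripper_force"],st["position"],np.round(st["contact_force"],1))
movel(np.r_[st["position"][:2],.19],.1)
hold(.2);st=get_state();print(st["t"],st["width"]*95,st["gripper_force"],np.round(st["contact_force"],2))
c=camera("wrist");pickle.dump(c,open("w5.pkl","wb"));s=camera("scene");pickle.dump(s,open("s5.pkl","wb"))
E
```

```text
grip [ 0.60477492 -0.16456567  0.131     ] 0.046252459496963876 -0.0005413875543088712
13.6167 13.669632517868555 24.98951017856598 [ 0.60448847 -0.16444248  0.09314837] [-1.8 -1.6  2.6]
14.9333 14.0222816813575 24.991792738437653 [ 0.67  0.32 -0.22]
```

```bash
python3 - <<'E'
from plant import *
from h import *
import pickle
p=np.array(get_state()["position"])
movel(np.r_[p[:2],.235],.15)
goto([.553,.216,.235],R(115.2));hold(.25)
c=camera("wrist");pickle.dump(c,open("w6.pkl","wb"))
st=get_state();print(st["t"],st["position"],st["width"]*95,np.round(st["contact_force"],2),np.round(c["pose"],3).tolist())
cv2.imwrite("pics/w6.png",cv2.resize(crop(c,130,60,260,195,3),(780,585)))
E
```

```text
17.2167 [0.55330294 0.21535635 0.23499966] 13.86039354146061 [-0.74 -0.91 -0.07] [[-0.426, -0.871, -0.244, 0.484], [0.905, -0.41, -0.116, 0.184], [0.001, -0.271, 0.963, 0.405], [0.0, 0.0, 0.0, 1.0]]
```

View pics/w6.png

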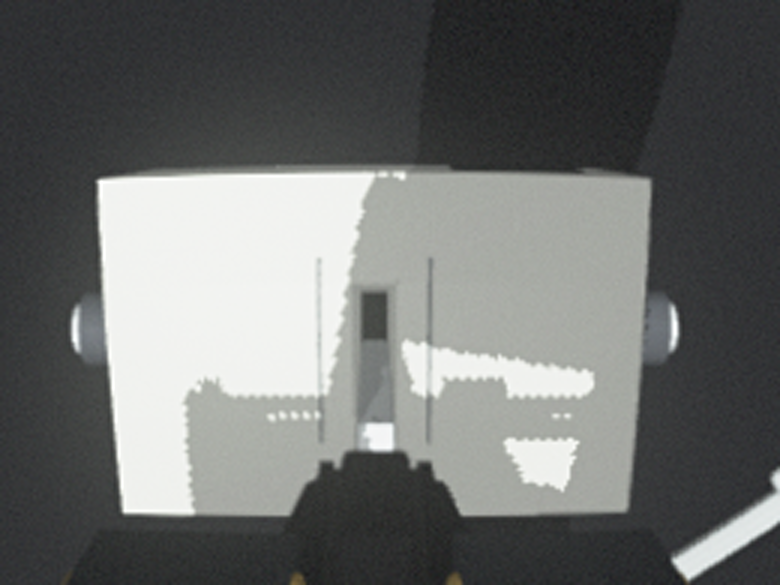

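The view shows the photometer top with corners at (97,179), (651,179), (629,513) and (122,513). Marking lines are at columns 318 and 430, and the slot is at column 376 with its far end at row 285. The blade, seen edge-on, covers rows 340 to 450.

```bash
python3 - <<'E'
from h import *
import pickle
c=pickle.load(open("w6.pkl","rb"))
X=lambda x,y:fray(c,130+x/3-.33,60+y/3-.33)
P=np.array([onz(*X(*p),.09) for p in((97,179),(651,179),(629,513),(122,513))])
print(P.round(4),P.mean(0).round(4),np.linalg.norm(P-np.roll(P,1,0),axis=1).round(4))
ang=lambda d:np.degrees(np.arctan2(d[1],d[0]))
print("yaws",ang(P[1]-P[0]),ang(P[2]-P[3]),ang(P[3]-P[0]),ang(P[2]-P[1]))
L=[onz(*X(*p),.09) for p in((319,260),(319,440),(431,260),(431,440))]
print("lines",np.round(L,4).tolist(),ang(L[1]-L[0]),ang(L[3]-L[2]),"mid",(sum(L)/4).round(4))
S=[onz(*X(*p),.09) for p in((358,284),(396,284),(358,440),(396,440))];print("slot edge",np.round(S,4).tolist(),ang(S[2]-S[0]),ang(S[3]-S[1]))
def proj(p):
    T=np.array(c["pose"]);q=T[:3,:3].T@(p-T[:3,3]);x,y,z=q[0],-q[1],-q[2];r=np.hypot(x,y);th=np.arctan2(r,z)
    return ((c["cx"]+c["fx"]*th*x/r-130)*3+1,(c["cy"]+c["fy"]*th*y/r-60)*3+1)
Rt=R(115.2)
for dx in(-.02,.02):
  for dy in(-.004,.004):
    print(dx,dy,np.round(proj(np.array([.5533,.21536,.235])+Rt@[dx,dy,.081]),0))
E
```

```text
[[0.5384 0.098  0.09  ]
 [0.4531 0.2795 0.09  ]
 [0.5707 0.3359 0.09  ]
 [0.6563 0.1537 0.09  ]] [0.5546 0.2168 0.09  ] [0.1304 0.2005 0.1304 0.2014]
yaws 115.18488022467787 115.17444107761617 25.277628978784495 25.63713477501205
lines [[0.5323, 0.1843, 0.09], [0.5941, 0.2122, 0.09], [0.5154, 0.2204, 0.09], [0.5762, 0.2502, 0.09]] 24.30031446119853 26.09051375180555 mid [0.5545 0.2168 0.09  ]
slot edge [[0.5343, 0.2006, 0.09], [0.5286, 0.2129, 0.09], [0.5878, 0.2254, 0.09], [0.5818, 0.2383, 0.09]] 24.91446606787123 25.542040662595323
-0.02 -0.004 [359. 462.]
-0.02 0.004 [386. 462.]
0.02 -0.004 [358. 332.]
0.02 0.004 [386. 332.]
```

```bash
python3 - <<'E'
from h import *
import pickle
c=pickle.load(open("w6.pkl","rb"))
g=cv2.cvtColor(c["frame"],cv2.COLOR_RGB2GRAY)
for r in (156,160,165,168,172,175,178,182,186,190,194,200,205,208,212): print(r,g[r,244:268])
cv2.imwrite("pics/w6c.png",cv2.resize(crop(c,235,145,40,75,8),(320,600)))
E
```

```text
156 [237 202 174 160 150 150 141 138 137 136 138 136 135 134 135 144 151 152
 170 174 177 174 177 175]
160 [244 217 181 163 153 152 108  81  75  75  72  74  72  69  78 128 147 156
 170 176 175 173 174 177]
165 [203 177 174 164 154 149 108  78  74  74  71  70  74  72  77 131 150 154
 170 175 174 176 173 174]
168 [182 173 175 163 150 149 109  76  72  73  73  76  74  73  76 132 149 152
 171 174 174 174 174 173]
172 [179 179 175 163 153 147 109  77  76  76  75  75  75  73  78 128 151 157
 169 175 171 179 175 172]
175 [178 174 174 164 152 149 127 121 123 124 122 120 124 122 122 130 145 153
 169 182 237 243 242 242]
178 [176 176 176 160 150 147 130 123 121 125 123 120 119 122 120 125 145 153
 166 177 222 239 241 241]
182 [175 175 174 161 152 140 127 124 123 120 120 118 120 130 134 133 149 152
 170 174 170 184 236 242]
186 [173 177 175 165 149 137 126 119 122 121 119 119 121 124 133 130 133 146
 168 172 172 168 174 213]
190 [173 172 174 165 152 131 123 120 120 119 121 120 135 137 138 137 135 150
 168 175 171 170 173 209]
194 [176 175 174 167 150 129 122 119 119 128 135 139 136 137 135 137 128 144
 168 171 173 173 171 171]
200 [170 173 172 171 156 131 136 141 146 149 142 136 131 141 145 143 134 147
 165 168 170 170 170 170]
205 [172 169 171 166 148 161 186 216 227 242 244 244 244 244 244 245 239 177
 161 170 168 169 167 169]
208 [170 170 170 166 151 164 184 187 194 240 247 246 246 246 246 248 240 189
 163 167 168 169 171 170]
212 [106  68  56  56  57  57  56  56  58  56  58  58  54  56  54  56  57  51
  54  54  52  80 137 162]
```

View pics/w6c.png

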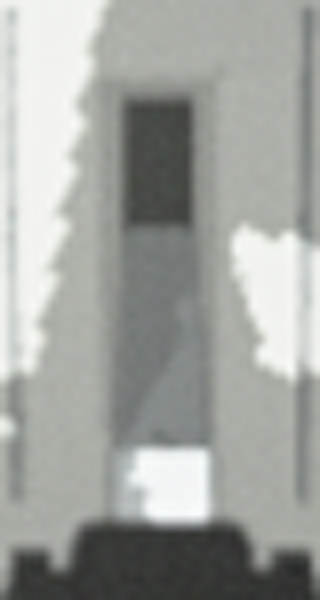

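The crop shows the blade's end face at rows 174 to 201 and its lit shoulder at rows 201 to 210. Both are centred at column 254.7, and the slot is centred at 254.5. I'll compare the rows with the prediction, since they would reveal an offset or tilt along the slot.

```bash
cat >> h.py <<'E'
def proj(c,p):
    T=np.array(c["pose"]);q=T[:3,:3].T@(p-T[:3,3]);x,y,z=q[0],-q[1],-q[2];r=np.hypot(x,y);th=np.arctan2(r,z)
    return np.round([c["cx"]+c["fx"]*th*x/r,c["cy"]+c["fy"]*th*y/r],2)
E
python3 - <<'E'
from h import *
import pickle
c=pickle.load(open("w6.pkl","rb"))
g=cv2.cvtColor(c["frame"],cv2.COLOR_RGB2GRAY)
p=np.array([.5533,.21536,.235]);Rt=R(115.2)
print("tip",proj(c,p+Rt@[.02,0,.0811]),"obs row",g[170:178,254],"@170")
print("blade top",proj(c,p+Rt@[.02,0,.0041]),"grip root",proj(c,p+Rt@[.015,0,.0041]),"obs",g[196:214,257],"@196")
for d in(.001,.003): print("tip shift",d,proj(c,p+Rt@[.02-d,0,.0811]),"top shift",proj(c,p+Rt@[.02-d,0,.0041]))
print("finger tip edge",proj(c,p+Rt@[.010,0,0]))
E
```

```text
tip [253.79 170.34] obs row [ 73  76  75 105 121 122 121 120] @170
blade top [253.51 197.48] grip root [253.52 205.15] obs [135 137 135 132 141 224 243 244 244 244 244 244 246 237 156  70  56  54] @196
tip shift 0.001 [253.79 171.47] top shift [253.51 199.03]
tip shift 0.003 [253.79 173.71] top shift [253.51 202.1 ]
finger tip edge [253.51 215.05]
```

The shift is uniform, about 2 mm with no tilt, and matches the slot's own offset. Relative to the slot the blade is within about 0.4 mm, so I'll go down with a force guard.

```bash
python3 - <<'E'
from plant import *
from h import *
import pickle
Rt=R(115.2);b=np.array([.553,.216,0])+Rt@[.0003,-.0002,0]
def rep(n):
    s=get_state();print(n,round(s["t"],2),np.round(s["position"],4),np.round(Rt.T@s["contact_force"],2),round(s["width"]*95,2),np.round(Rt.T@s["ft_torque"],2))
movel(b+[0,0,.18],.1,attitude=Rt);hold(.15);rep("above")
h=movel(b+[0,0,.155],.05,threshold=5);hold(.1);rep(h)
if not h:
    h=movel(b+[0,0,.1061],.05,threshold=5);hold(.2);rep(h)
c=camera("wrist");s=camera("scene");pickle.dump((c,s),open("w7.pkl","wb"))
cv2.imwrite("pics/w7.png",cv2.resize(np.hstack([crop(c,195,130,120,110,4),crop(s,285,190,80,110,4)]),(800,440)))
E
```

```text
above 18.07 [0.5535 0.2159 0.1812] [ 0.46 -0.57  0.34] 13.75 [-0.05 -0.15 -0.05]
False 18.82 [0.553  0.2158 0.1553] [-0.13 -0.09  0.74] 13.6 [-0.08 -0.16 -0.02]
False 20.14 [0.5531 0.2158 0.1065] [-0.32 -0.55  1.23] 13.76 [-0.05 -0.16 -0.02]
```

View pics/w7.png

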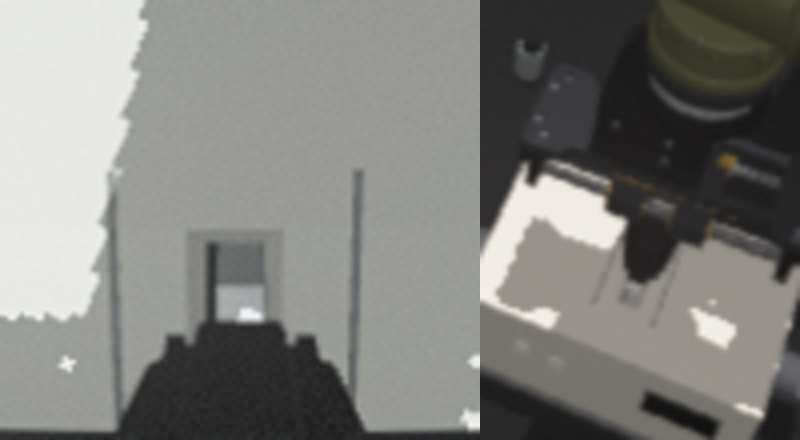

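The blade is in the slot. At crop (217–265) against the slot's (206–267), it sits about 0.8 mm towards +y. The downward force of about 1.2 N equals the filter's weight, so it hangs free. I'll centre it and check once more.

```bash
python3 - <<'E'
from plant import *
from h import *
Rt=R(115.2);b=np.array([.553,.216,0])+Rt@[.0003,-.0010,0]
movel(b+[0,0,.1059],.02,attitude=Rt);hold(.6)
s=get_state();print(round(s["t"],2),np.round(s["position"],4),np.round(Rt.T@s["contact_force"],2),s["width"]*95,np.abs(s["qvel"]).max(),np.round(Rt.T@s["eef_rot"],4).tolist())
c=camera("wrist");g=cv2.cvtColor(c["frame"],cv2.COLOR_RGB2GRAY)
for r in(194,197,203): print(g[r,240:270])
E
```

```text
21.09 [0.5531 0.215  0.1059] [-0.33 -0.11  0.37] 13.99194013987902 0.002053203333815592 [[1.0, 0.0001, -0.0], [-0.0001, 1.0, 0.0], [0.0, -0.0, 1.0]]
[159 154 149 137 131 130 133  99  71  90 106 107 107 104 105 103 107 104
 103 104  96  81 115 135 134 137 139 148 154 153]
[157 154 148 136 132 135 131 105  71  92 107 107 107 106 103 101 103 104
 103 104 101  82 114 133 134 134 139 153 157 157]
[159 156 148 137 132 133 131 102  81 142 165 171 168 171 168 169 167 163
 164 164 150 112 126 134 133 136 139 152 153 155]
```

The blade now shows a dark gap on both sides, the wrist is upright and still, and the window height is about 0.045 m.

```bash
python3 - <<'E'
from plant import *
print(finish_job())
E
```

```text
the job is handed in; nothing more can be done
None
```

I pressed the gauge's jaw shut on the filter to about 9 N, then lifted the filter out and handed the job in at about 21 s, with it held upright and still in the photometer slot and its window about 45 mm above the bench, level with the beam; the handed-in result came back without a verdict.

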